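# Clear the reject off the centrifuge lid, then hold the sprung lid just below balance

## Task

A rejected sample vial has been left lying on the closed lid of the small centrifuge: drop it into the white discard tray so that it does not slide off when the lid goes up. Then show me that the lid's gas strut works: raise the lid by its black bar handle past its balance point, where the strut takes over and would carry it open, bring it back down without letting it slam, and hold it just below that point, where it would fall shut if you let go, so that I can look at the strut under load. Finish while still holding the lid there, and leave the other things on the bench alone.

Things in the scene. Friction and masses are not known exactly. Their poses are not given: they have to be found in the camera images.
- centrifuge: Small white bench centrifuge, fixed: case 200 mm deep (x), 200 mm wide (y), 100 mm high; 123 mm to the top of the shut lid. Origin: middle of its underside; own -x is the front (display, knob, handle), +x the hinge side, z up. Within 15 degrees of square to the robot. The gas strut is on its right flank (own -y).
- lid_hinge (a point): The middle of the lid's hinge axis, which runs along the centrifuge's own y; in the centrifuge's frame at x +90 mm, z 105 mm. Its axes are those of the centrifuge.
- lid (a joint): Angle of the lid, rad: 0 shut, grows as its front edge rises, stop at 1.25. The white lid (0.8 kg, 200 x 200 x 22 mm, round window) balances on its damped gas strut at 0.90 rad (52 degrees): below, it falls shut when let go; above, the strut carries it up to the stop. 'Just below' means at rest at 0.70 to 0.87. Lifting at the bar takes about 2.5 N when shut, falling to nothing at balance.
- lid_handle (a point): Middle of the lid's handle, a black round bar 10 mm thick, 94 mm long along the centrifuge's y, with a clear gap of 28 mm to the lid's front edge and case. Seen from the hinge, lid shut: x -240, z +10 mm, so 115 mm high; 285 mm high at 0.80 rad, 306 at 0.95. Its axes turn with the lid. The bar can turn between the pads of a gripper that holds it across its thickness and stays upright.
- reject_vial: The reject: small clear sample vial with pink filling and a dark pink cap, 14 mm thick, 46 mm long, 15 g, lying on its side on the lid near the window at any yaw within 45 degrees of the centrifuge's y. Its own y runs along it; origin: middle of its underside (top of the lid, 123 mm above the bench).
- discard_tray: White open tray, fixed, left of the centrifuge. Origin: middle of its underside; own y is its long way, which lies roughly along the robot's x. Inside 250 mm (y) by 120 mm (x); walls 2 mm thick, 22 mm high; floor 2 mm above the bench.
- timer: Bystander: white lab timer 66 x 66 x 18 mm at the front of the bench. Origin: middle of its underside.
- marker_red: Bystander: red marker pen, 128 mm long, 13 mm thick, at the front of the bench. Origin: middle of its underside.
- marker_black: Bystander: black marker pen, 128 mm long, 13 mm thick, beside the red one. Origin: middle of its underside.
- tape_roll: Bystander: roll of tape, 96 mm across, 25 mm high, right of the centrifuge. Origin: middle of its underside.
- wash_bottle: Bystander: white wash bottle with red nozzle, 172 mm high, behind the tray. Origin: middle of its underside.
- amber_vial: Bystander: brown vial with black cap, 33 mm across, 60 mm high, at the back. Origin: middle of its underside.

How it is judged:
On the way, in this order (a step that is already met when the one before it is completed fails the run):
1. the vial lies in the discard tray, let go, with the lid still shut (x of reject_vial in the frame of discard_tray between -0.062 and 0.062 m and y of reject_vial in the frame of discard_tray between -0.128 and 0.128 m and z of reject_vial in the frame of discard_tray below 0.022 m and linear speed of reject_vial below 0.03 m/s and contact force between the fingers and reject_vial below 0.05 N and value of joint lid below 0.06 rad), for 0.2 s.
2. the lid is raised past its balance point (value of joint lid above 0.93 rad), for 0.1 s.
At the end, for the whole second after the job is handed in: The vial lies at rest inside the discard tray, and the fingers hold the lid still just below its balance point, between 0.70 and 0.87 rad open (balance 0.90), through the last second (value of joint lid between 0.7 and 0.87 rad and velocity of joint lid between -0.05 and 0.05 rad/s and contact force between the fingers and lid above 0.03 N and contact force between lid and reject_vial below 0.05 N and x of reject_vial in the frame of discard_tray between -0.062 and 0.062 m and y of reject_vial in the frame of discard_tray between -0.128 and 0.128 m and z of reject_vial in the frame of discard_tray below 0.022 m and linear speed of reject_vial below 0.03 m/s); the arm keeps its last pose, push and grip.
It fails at once if the lid is raised while the vial is not in the tray (value of joint lid above 0.15 rad and horizontal distance between reject_vial and discard_tray above 0.15 m).
It fails at once if the lid slams or is flung (velocity of joint lid above 2.5 rad/s or velocity of joint lid below -2.5 rad/s).
It fails at once if a bystander is moved by more than 20 mm (distance of any of timer, marker_red, marker_black, tape_roll, wash_bottle, amber_vial from where it was at the start of the episode above 0.02 m).
It also fails if it takes over 56 s, if anything falls off the work surface, if the arm or the gripper's body presses on something with over 40 N, if the wrist force passes 120 N, or if a joint passes its speed limit or range.

## Robot

A 7-joint arm with a two-finger parallel gripper is mounted at the origin on a cart in front of the work surface, level with it; the furniture and walls round the work are solid. World frame = base frame: x ahead of the robot, y to its left, z up, the work surface at z = 0. Lengths are in m, angles in rad, forces in N, time in s.
With the tool pointing down it reaches from about 0.4 to 0.85 m from the base axis. Payload 10.4 kg.
Tool frame: the origin (TCP) lies at the very end of the fingers, on their centre line; the grasp point (between the pads) lies 19 mm behind it (r.pinch_z is the distance from the TCP to the grasp point, in m); z points along the fingers, y is the line along which they close (so a half turn about z gives the same grasp; the last joint's range is limited). The gripper opens to 87 mm and grips with 3 to 60 N. Pads are 19 mm wide; open, the fingers measure 117 mm over their backs; the gripper's body (75 mm by 190 mm) begins 51 mm behind the grasp point.
Start: joints at [-1.205, 0.332, -0.065, 1.46, 0.022, 1.35, -0.088], TCP at [0.237, 0.578, 0.223] pointing down, gripper open.
Joint ranges: [-2.6, 2.6], [-0.5, 2.12], [-1.47, 1.34], [0.16, 2.42], [-1.27, 4.41], [0.06, 2.06], [-2.6, 2.6]. Speed limits (rad/s): [2.22, 2.22, 2.79, 2.79, 3.14, 3.14, 3.14].

## Interface

Orientations are given as a unit quaternion [x, y, z, w].
In Python, from bench import r, camera gives the robot as it stands. The module is installed in compiled form; this text tells all that it offers.
- The arm moves only by the shell command python3 -m pendant 'ROWS' [FORCE]. ROWS is JSON, a list of rows, each an object with "dp": the shift along the tool's x, y, z as a fraction of full scale, a list of three; "rotation": the turn, a rotation vector about the tool's x, y, z as a fraction of full scale, a list of three; "jaw": the opening, from 0 (shut) to 1 (fully open). A call has 1 to 8 rows; each row is the pose to reach, as a shift and turn from the pose commanded when the call began, along the tool's axes at that moment, turning the shorter way round; what a row does not reach only later rows make up. Full scale, the value 1, is 0.15 m for a shift and 2 pi rad for a turn. A row lasts 1/8 s, in which the tool goes at most 62.5 mm and 10.7 degrees, less where a joint would pass 70% of its speed; a pose out of reach is approached as far as the arm can. A call with a number of a shift or a turn outside -1 to 1 is refused whole. A call with a gripper value outside its range is refused whole. The fingers move at their own pace and stop on an object; FORCE is the grip in N (left out, the last holds). Time passes only in rows, so rows that repeat a pose let the fingers close. It gives the time, the measured TCP pose, the force, the opening and the grip force at its end, in the units of the state.
- r.read_state(): the state, without advancing time (a new reading comes with each control period).
- camera(name): name is "side" or "top" or "wrist"; returns a dict with "image" (400x640x3 uint8, red, green, blue), "z_map" (400x640 float32, m along the optical axis (not along the pixel's ray), 0 where there is no reading), "mtx" (3x3 intrinsics, pixels), "T" (4x4, takes a point from camera to world coordinates). Camera axes: x right, y down, z forward; pixel columns grow to the right and rows downward; lengths in m; the calibration is good to about 2 mm. The wrist camera is an equidistant fisheye: a pixel r from the principal point sees the ray r / f radians off the axis. A picture is of the moment at which its call begins.
- r.close_job(): hands the job in; it is judged then, once.
The state is a dict: "time": time; "joint_positions": joint angles; "joint_vel": joint speeds; "joint_torque": joint torques, N m; "ee_pos": TCP position; "eef_rot": TCP orientation; "ft_force": force on the tool from outside, world axes, zero at the start; "torque": the same for the moment, N m; "width": finger opening in m; "grip_force": force on a finger pad.
Only numpy, scipy, OpenCV 4.12 (cv2) and the standard library are available. Lean on these libraries where they do the work, as an engineer would, in place of code of your own. Each camera call takes 0.05 s, during which the arm holds its last target. There are 200 camera calls.

## Working session

There is one attempt and no reset: what is moved stays moved. The work goes in short steps, Python scripts to look and compute and a shell command to move; the robot and the scene stay as the last step left them, time stands still between calls to the robot, and variables do not carry over. Pictures are saved under pics/ and viewed, at most 10 in all, crops included, and the job is handed in when it is done.

```bash
mkdir -p pics
python3 - <<'E'
from bench import r,camera
import cv2,numpy as np
s=r.read_state();print(s)
for n in("top","side"):
    c=camera(n);np.savez(f'{n}0.npz',**c);cv2.imwrite(f'pics/{n}0.png',c['image'][:,:,::-1]);print(n,c['mtx'],c['T'].round(3))
E
```

```text
{'time': 0.0, 'joint_positions': array([-1.20459945,  0.33286679, -0.06468966,  1.46097116,  0.02160058,
        1.3499029 , -0.08853723]), 'joint_vel': array([ 1.52968049e-03, -3.43083737e-05,  3.76838024e-04,  6.76639881e-04,
       -1.39382898e-04, -6.43600462e-04, -5.29848274e-04]), 'joint_torque': array([-1.95089800e-03, -6.23261976e+01,  2.32082012e-02, -3.89903641e+01,
       -6.15664618e-02,  3.97323340e-02,  1.65340803e-04]), 'ee_pos': array([0.23678185, 0.57797584, 0.22174285]), 'eef_rot': array([ 1.93188677e-01,  9.81161357e-01, -7.18819846e-04, -1.04377104e-04]), 'ft_force': array([-0.19997715, -0.01383815,  0.27222838]), 'torque': array([ 0.02322984, -0.01862049,  0.01170052]), 'grip_force': 0.0, 'width': 0.08718705087873474}
top [[397.50900156   0.         313.95693814]
 [  0.         397.50900156 198.28487883]
 [  0.           0.           1.        ]] [[ 0.016 -0.998  0.055  0.51 ]
 [-1.    -0.017 -0.017 -0.055]
 [ 0.018 -0.055 -0.998  1.075]
 [ 0.     0.     0.     1.   ]]
side [[446.56412178   0.         322.44253683]
 [  0.         446.56412178 191.66517788]
 [  0.           0.           1.        ]] [[ 0.921 -0.24   0.307  0.17 ]
 [-0.389 -0.604  0.696 -0.984]
 [ 0.018 -0.76  -0.65   0.985]
 [ 0.     0.     0.     1.   ]]
```

View pics/top0.png

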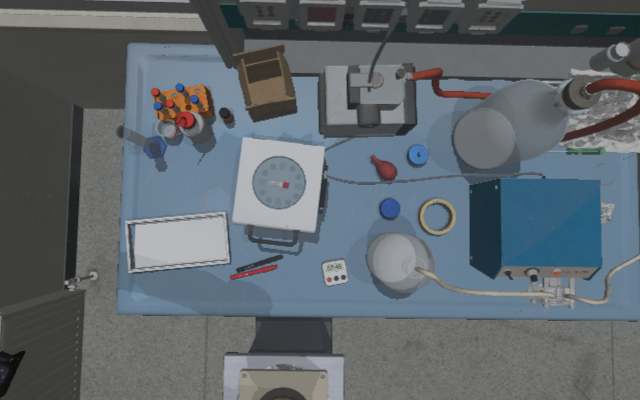

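View pics/side0.png

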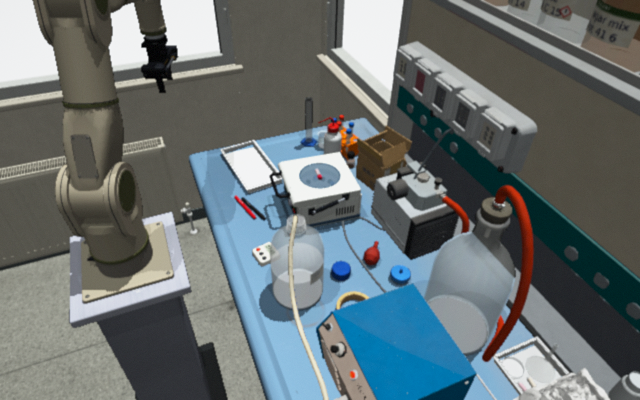

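Top view: the vial is at about (280,184) on the lid, the handle at (275,236) and the tray at (178,241). In the side view the vial is at (319,176) and the handle at about (277,185). Next I'll measure these.

```bash
cat > h.py <<'E'
import numpy as np,cv2
def load(n): return dict(np.load(n+'.npz'))
def cloud(c):
    v,u=np.mgrid[0:400,0:640];z=c['z_map'];K=c['mtx']
    p=np.stack([(u-K[0,2])/K[0,0]*z,(v-K[1,2])/K[1,1]*z,z],-1)
    return p@c['T'][:3,:3].T+c['T'][:3,3]
E
python3 - <<'E'
from h import *
for n,(u0,u1,v0,v1) in {'top0':(255,305,160,210),'side0':(295,345,160,195)}.items():
    c=load(n);P=cloud(c);im=c['image'].astype(int)
    m=np.zeros((400,640),bool);m[v0:v1,u0:u1]=1
    pk=m&(im[...,0]-im[...,1]>25)&(c['z_map']>0)
    p=P[pk];w,v=np.linalg.eigh(np.cov(p[:,:2].T));q=(p[:,:2]-p[:,:2].mean(0))@v[:,1]
    print(n,pk.sum(),'mean',p.mean(0),'max z',p[:,2].max(),'dir',v[:,1],'ext',q.min(),q.max())
    vv,uu=np.nonzero(pk);print('px',uu.min(),uu.max(),vv.min(),vv.max())
c=load('top0');P=cloud(c)
m=np.zeros((400,640),bool);m[125:240,225:330]=1
lid=m&(P[...,2]>.108)&(P[...,2]<.14)
rect=cv2.minAreaRect((P[lid][:,:2]).astype(np.float32));print('lidz',np.median(P[lid][:,2]),rect)
n,l,st,ce=cv2.connectedComponentsWithStats(lid.astype(np.uint8));print(st,ce)
lt=m&(P[...,2]>.117)&(P[...,2]<.13)
print('top only',cv2.minAreaRect((P[lt][:,:2]).astype(np.float32)))
for n,(u0,u1,v0,v1) in {'top0':(240,310,228,250),'side0':(268,290,165,205)}.items():
    c=load(n);P=cloud(c);im=c['image']
    m=np.zeros((400,640),bool);m[v0:v1,u0:u1]=1
    d=m&(im.max(-1)<75)&(P[...,2]>.09)&(P[...,2]<.135);p=P[d]
    print(n,'handle',d.sum(),p.min(0),p.max(0),np.median(p,0))
    if len(p): print(cv2.minAreaRect(p[:,:2].astype(np.float32)))
c=load('top0');P=cloud(c)
m=np.zeros((400,640),bool);m[205:280,118:236]=1
t=m&(P[...,2]>.012)&(P[...,2]<.04);p=P[t]
print('tray',t.sum(),p[:,2].max(),cv2.minAreaRect(p[:,:2].astype(np.float32)))
c=load('side0');P=cloud(c);t=(P[...,2]>.012)&(P[...,2]<.04)&(P[...,1]>.13)&(P[...,0]<.6)&(P[...,0]>.3);p=P[t]
print('tray side',t.sum(),p.min(0),p.max(0))
E
```

```text
top0 31 mean [ 0.5938349  -0.00282383  0.13291724] max z 0.1396683062510864 dir [-0.98747425  0.15778024] ext -0.00729975900272471 0.006391016917197586
px 283 288 182 187
side0 22 mean [ 0.59048062 -0.0018169   0.13379654] max z 0.1401908157627485 dir [-0.05882665  0.99826821] ext -0.008257999616583552 0.01090935088102618
px 317 321 174 178
lidz 0.1224589294454903 ((0.6040948629379272, 0.008401654660701752), (0.21364669501781464, 0.29501211643218994), 84.73312377929688)
[[     0      0    640    400 248557]
 [   320    125     10      5     33]
 [   232    137     96    103   7410]] [[320.74216377 199.9199419 ]
 [325.06060606 126.72727273]
 [277.80877193 185.73778677]]
top only ((0.6044747233390808, 0.011792540550231934), (0.2061368077993393, 0.296323299407959), 84.13465881347656)
top0 handle 180 [ 0.44972526 -0.03208788  0.11100583] [0.48425185 0.08510438 0.12430458] [0.45830401 0.03175464 0.1186258 ]
((0.46694114804267883, 0.026557840406894684), (0.11715177446603775, 0.034023210406303406), 89.66789245605469)
side0 handle 112 [ 0.44625658 -0.03768411  0.10775296] [0.49311882 0.08356908 0.12342201] [0.45819423 0.00252481 0.11889005]
((0.4682331383228302, 0.02468685805797577), (0.1219613328576088, 0.03835482895374298), 84.54685974121094)
tray 1002 0.026958170884067156 ((0.42750608921051025, 0.2824534475803375), (0.17743785679340363, 0.2845264673233032), 6.3542633056640625)
tray side 1301 [0.30006196 0.13102154 0.01201466] [0.5993756  1.40385472 0.03994044]
```

Run:
```python
from h import *
a=load('top0')['image'][120:255,220:335,::-1];b=load('side0')['image'][140:230,250:370,::-1]
a=cv2.resize(a,(400,470),interpolation=2);b=cv2.resize(b,(400,300),interpolation=2)
o=np.zeros((470,800,3),np.uint8);o[:,:400]=a;o[:300,400:]=b;cv2.imwrite('pics/crop.png',o)
```

```text
(no output)
```

View pics/crop.png

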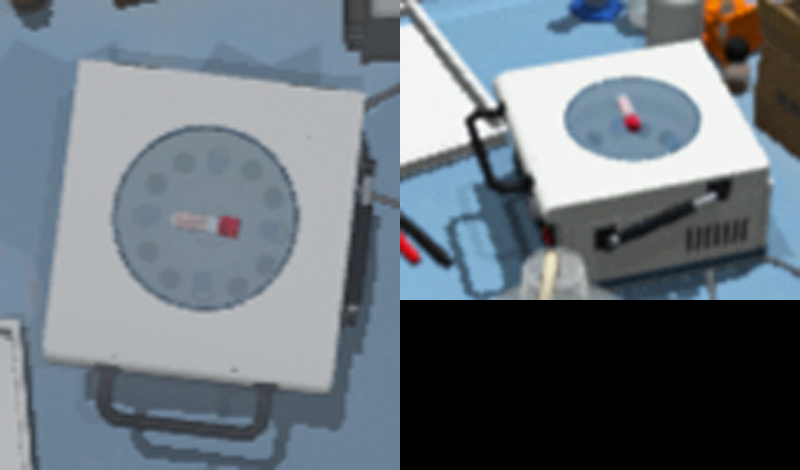

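The crop shows the vial nearly along the centrifuge's y (crop (172,219) to (240,227)) and the handle bar from about (108,418) to (262,434). The lid corners are clear, so I'll triangulate.

```bash
cat >> h.py <<'E'
def ray(c,u,v):
    d=np.linalg.inv(c['mtx'])@[u,v,1];return c['T'][:3,3],c['T'][:3,:3]@d
def atz(c,u,v,z):
    o,d=ray(c,u,v);return o+d*(z-o[2])/d[2]
def tri(a,pa,b,pb):
    o1,d1=ray(a,*pa);o2,d2=ray(b,*pb);s=np.linalg.lstsq(np.c_[d1,-d2],o2-o1,rcond=None)[0]
    p,q=o1+d1*s[0],o2+d2*s[1];return (p+q)/2,np.linalg.norm(p-q)
def goto(target,az,s):
    """target TCP world, azimuth (deg) of closing axis, tool straight down -> dp(frac), rotation(frac)"""
    from scipy.spatial.transform import Rotation as R
    Rc=R.from_quat(s['eef_rot']);a=np.radians(az);y=np.array([np.cos(a),np.sin(a),0]);z=np.array([0,0,-1.])
    best=min((( Rc.inv()*R.from_matrix(np.c_[np.cross(k*y,z),k*y,z])).as_rotvec() for k in(1,-1)),key=np.linalg.norm)
    return (Rc.inv().apply(np.array(target)-s['ee_pos'])/.15).round(3),(best/2/np.pi).round(4)
E
python3 - <<'E'
from h import *
t,s=load('top0'),load('side0')
T=lambda x,y:(220+x*115/400-.35,120+y*135/470-.35)
S=lambda x,y:(250+(x-400)*.3-.35,140+y*.3-.35)
print('vial',tri(t,T(206,222.5),s,S(627.5,111)),'tip',tri(t,T(172,218),s,S(622,97)),'cap',tri(t,T(240,227),s,S(633,126)))
e=[atz(t,*T(*p),.130) for p in((172,218.5),(240,227))];d=e[0]-e[1];print(np.mean(e,0),np.linalg.norm(d),'vial az',np.degrees(np.arctan2(d[1],d[0])))
C=[atz(t,*T(*p),.123) for p in((80,60),(366,92),(333,390),(44,360))]
print(np.round(C,3),[np.linalg.norm(C[i]-C[i-1]).round(3) for i in range(4)])
x=(C[0]+C[1]-C[2]-C[3])/2;yaw=np.arctan2(x[1],x[0]);c=np.mean(C,0);print('centr',c,'yaw',np.degrees(yaw))
print('handle pred',c[:2]-.15*np.array([np.cos(yaw),np.sin(yaw)]))
h=[atz(t,*T(*p),.120) for p in((108,420),(262,436))];print('handle meas',h,np.mean(h,0))
print(tri(t,T(262,434),s,S(485,184)),tri(t,T(108,418),s,S(475,117)))
q=[atz(t,*p,.022) for p in((126,221),(227,213),(230,264),(130,272))];print('tray',np.round(q,3),np.mean(q,0))
E
```

```text
vial (array([0.59424345, 0.01314704, 0.13408014]), np.float64(0.0028110379994627575)) tip (array([0.5975896 , 0.03627478, 0.13282438]), np.float64(0.00160376444805827)) cap (array([ 0.59089926, -0.00986505,  0.13452699]), np.float64(0.004176177526780295))
[0.59576416 0.01295108 0.13      ] 0.0468983967852211 vial az 83.87793288027906
[[ 0.708  0.103  0.123]
 [ 0.689 -0.096  0.123]
 [ 0.483 -0.076  0.123]
 [ 0.5    0.122  0.123]] [np.float64(0.209), np.float64(0.2), np.float64(0.208), np.float64(0.199)]
centr [0.59511562 0.01341147 0.123     ] yaw -5.347155647219678
handle pred [0.44576837 0.02738997]
handle meas [array([0.45981992, 0.07794049, 0.12      ]), array([ 0.45051413, -0.02783338,  0.12      ])] [0.45516702 0.02505356 0.12      ]
(array([ 0.44687937, -0.02609406,  0.12333339]), np.float64(0.0109954565203796)) (array([0.46304307, 0.07754535, 0.11779318]), np.float64(0.004190987796857201))
tray [[0.5   0.419 0.022]
 [0.525 0.156 0.022]
 [0.392 0.144 0.022]
 [0.368 0.403 0.022]] [0.44620193 0.28054571 0.022     ]
```

```bash
cat > g.py <<'E'
import sys;from h import *;from bench import r
s=r.read_state();x,y,z,a=map(float,sys.argv[1:5])
print(s['ee_pos'].round(4),'t',round(s['time'],2),'w',round(s['width'],4),'grip',round(s['grip_force'],2),'F',s['ft_force'].round(2),'->dp,rot',*goto([x,y,z],a,s))
E
python3 g.py .595 .013 .26 -6.1
```

```text
[0.2368 0.5781 0.2218] t 0.1 w 0.087 grip 0.0 F [-0.57 -0.3  -0.24] ->dp,rot [-3.638 -2.581 -0.251] [-2.000e-04  1.000e-04  2.051e-01]
```

```bash
python3 -m pendant '[{"dp":[-0.3,-0.21,-0.25],"rotation":[0,0,0],"jaw":0.6},{"dp":[-0.6,-0.43,-0.25],"rotation":[0,0,0],"jaw":0.6},{"dp":[-0.91,-0.64,-0.25],"rotation":[0,0,0],"jaw":0.6},{"dp":[-0.91,-0.64,-0.25],"rotation":[0,0,0],"jaw":0.6},{"dp":[-0.91,-0.64,-0.25],"rotation":[0,0,0],"jaw":0.6}]' 10
python3 -m pendant '[{"dp":[-0.3,-0.21,0],"rotation":[0,0,0],"jaw":0.6},{"dp":[-0.6,-0.43,0],"rotation":[0,0,0],"jaw":0.6},{"dp":[-0.91,-0.64,0],"rotation":[0,0,0],"jaw":0.6},{"dp":[-0.91,-0.64,0],"rotation":[0,0,0],"jaw":0.6},{"dp":[-0.91,-0.64,0],"rotation":[0,0,0],"jaw":0.6}]'
python3 g.py .595 .013 .26 -6.1
```

```text
time: 0.72
ee_pos: [0.3263, 0.4382, 0.2599]
eef_rot: [0.193, 0.981, 0.0, -0.0]
ft_force: [-0.8, 0.8, -0.4]
width: 0.0537
grip_force: 0.0
time: 1.35
ee_pos: [0.4158, 0.299, 0.2598]
eef_rot: [0.192, 0.981, 0.0, -0.0]
ft_force: [0.4, 0.8, 0.2]
width: 0.0521
grip_force: 0.0
[0.4158 0.299  0.2598] t 1.35 w 0.0521 grip 0.0 F [0.42 0.76 0.19] ->dp,rot [-1.825 -1.315 -0.003] [-1.000e-04 -1.000e-04  2.054e-01]
```

Next, the second half of the travel, then the turn with the wrist camera check.

```bash
python3 -m pendant '[{"dp":[-0.3,-0.21,0],"rotation":[0,0,0],"jaw":0.6},{"dp":[-0.6,-0.43,0],"rotation":[0,0,0],"jaw":0.6},{"dp":[-0.91,-0.66,0],"rotation":[0,0,0],"jaw":0.6},{"dp":[-0.91,-0.66,0],"rotation":[0,0,0],"jaw":0.6},{"dp":[-0.91,-0.66,0],"rotation":[0,0,0],"jaw":0.6}]'
python3 -m pendant '[{"dp":[-0.3,-0.21,0],"rotation":[0,0,0.029],"jaw":0.6},{"dp":[-0.6,-0.43,0],"rotation":[0,0,0.058],"jaw":0.6},{"dp":[-0.91,-0.66,0],"rotation":[0,0,0.087],"jaw":0.6},{"dp":[-0.91,-0.66,0],"rotation":[0,0,0.116],"jaw":0.6},{"dp":[-0.91,-0.66,0],"rotation":[0,0,0.145],"jaw":0.6},{"dp":[-0.91,-0.66,0],"rotation":[0,0,0.174],"jaw":0.6},{"dp":[-0.91,-0.66,0],"rotation":[0,0,0.2054],"jaw":0.6},{"dp":[-0.91,-0.66,0],"rotation":[0,0,0.2054],"jaw":0.6}]'
python3 g.py .595 .013 .18 -6.1
python3 - <<'E'
from bench import camera
import numpy as np,cv2
c=camera('wrist');np.savez('w1.npz',**c);cv2.imwrite('pics/w1.png',c['image'][:,:,::-1]);print(c['mtx'],c['T'].round(4))
E
```

```text
time: 1.98
ee_pos: [0.5048, 0.1563, 0.2597]
eef_rot: [0.192, 0.981, 0.0, -0.0]
ft_force: [0.4, 1.6, 0.1]
width: 0.0522
grip_force: 0.0
time: 2.98
ee_pos: [0.5942, 0.0135, 0.2597]
eef_rot: [0.743, 0.669, 0.0, -0.0]
ft_force: [0.4, -0.4, 0.0]
width: 0.0524
grip_force: 0.0
[0.5942 0.0135 0.2597] t 2.98 w 0.0524 grip 0.0 F [ 0.42 -0.36  0.01] ->dp,rot [-0.003  0.006  0.531] [-0.0001 -0.0001  0.0004]
[[309.70691629   0.         319.32298218]
 [  0.         309.70691629 197.89224794]
 [  0.           0.           1.        ]] [[ 9.946e-01 -9.970e-02 -2.780e-02  6.025e-01]
 [-1.035e-01 -9.598e-01 -2.608e-01  8.510e-02]
 [-7.000e-04  2.623e-01 -9.650e-01  4.207e-01]
 [ 0.000e+00  0.000e+00  0.000e+00  1.000e+00]]
```

View pics/w1.png

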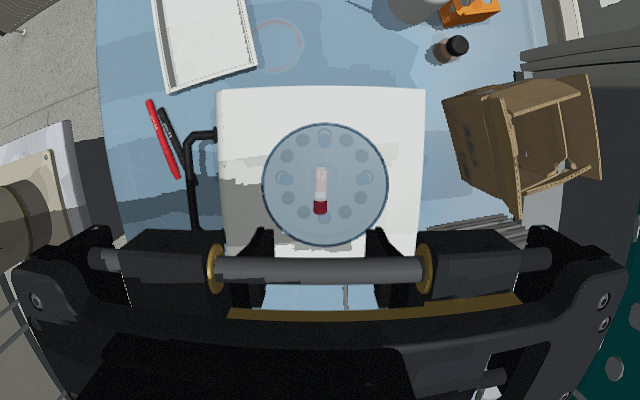

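The wrist view shows the vial from (321,167) to (320,215), in line with the gripper's symmetric plane. The handle bar is at column ~192, running from row 135 down to 230.

```bash
cat >> h.py <<'E'
def fray(c,u,v):
    K=c['mtx'];a,b=u-K[0,2],v-K[1,2];rr=np.hypot(a,b)+1e-9;th=rr/K[0,0]
    return c['T'][:3,3],c['T'][:3,:3]@[np.sin(th)*a/rr,np.sin(th)*b/rr,np.cos(th)]
def fatz(c,u,v,z):
    o,d=fray(c,u,v);return o+d*(z-o[2])/d[2]
E
python3 - <<'E'
from h import *
c=load('w1');t=load('top0')
e=[fatz(c,u,v,.130) for u,v in((321,167),(320.3,215))];d=e[0]-e[1];print(np.mean(e,0),np.linalg.norm(d),np.degrees(np.arctan2(d[1],d[0])))
im=c['image'].astype(int)
for v in range(150,225,10):
    x=im[v,165:217].max(-1);ix=np.nonzero(x<60)[0]+165
    print(v,ix.min() if len(ix) else 0,ix.max() if len(ix) else 0,fatz(c,(ix.min()+ix.max())/2,v,.115).round(4) if len(ix) else '')
# two-view height of vial
o1,d1=fray(c,320.7,191);o2,d2=ray(t,220+206*115/400-.35,120+222.5*135/470-.35)
s=np.linalg.lstsq(np.c_[d1,-d2],o2-o1,rcond=None)[0];print(o1+d1*s[0],o2+d2*s[1])
E
```

```text
[0.59609073 0.01283531 0.13      ] 0.047940074273464015 83.31071607384072
150 176 190 [0.4559 0.0695 0.115 ]
160 180 192 [0.4575 0.0585 0.115 ]
170 185 192 [0.4584 0.0475 0.115 ]
180 186 197 [0.4599 0.0363 0.115 ]
190 187 194 [0.4564 0.0256 0.115 ]
200 188 195 [0.4552 0.0145 0.115 ]
210 189 197 [0.4545 0.0031 0.115 ]
220 190 198 [ 0.453  -0.0084  0.115 ]
[0.59616491 0.01300218 0.12883923] [0.59604233 0.01304533 0.12883124]
```

```bash
python3 -m pendant '[{"dp":[0,0.012,0.3],"rotation":[0,0,0],"jaw":0.5},{"dp":[0,0.012,0.6],"rotation":[0,0,0],"jaw":0.5},{"dp":[0,0.012,0.8],"rotation":[0,0,0],"jaw":0.5},{"dp":[0,0.012,0.87],"rotation":[0,0,0],"jaw":0.5},{"dp":[0,0.012,0.88],"rotation":[0,0,0],"jaw":0.5}]'
python3 -m pendant '[{"dp":[0,0,0],"rotation":[0,0,0],"jaw":0},{"dp":[0,0,0],"rotation":[0,0,0],"jaw":0},{"dp":[0,0,0],"rotation":[0,0,0],"jaw":0},{"dp":[0,0,0],"rotation":[0,0,0],"jaw":0},{"dp":[0,0,0],"rotation":[0,0,0],"jaw":0}]' 8
python3 g.py .595 .013 .24 -6.1
```

```text
time: 3.65
ee_pos: [0.5963, 0.0109, 0.1283]
eef_rot: [0.744, 0.669, 0.0, -0.0]
ft_force: [0.5, -0.3, 1.5]
width: 0.0436
grip_force: 0.0
time: 4.28
ee_pos: [0.5963, 0.0104, 0.1283]
eef_rot: [0.744, 0.668, 0.0, 0.0]
ft_force: [-0.7, 0.2, 3.3]
width: 0.0135
grip_force: 8.0
[0.5963 0.0104 0.1283] t 4.28 w 0.0135 grip 8.0 F [-0.75  0.16  3.34] ->dp,rot [ 0.017 -0.01  -0.744] [ 0.0001 -0.     -0.0003]
```

Width is 13.5 mm at 8 N, which means the vial is held. Lifting.

```bash
python3 -m pendant '[{"dp":[0,0,-0.2],"rotation":[0,0,0],"jaw":0},{"dp":[0,0,-0.5],"rotation":[0,0,0],"jaw":0},{"dp":[0,0,-0.75],"rotation":[0,0,0],"jaw":0},{"dp":[0,0,-0.75],"rotation":[0,0,0],"jaw":0}]'
python3 g.py .446 .28 .06 -6.1
```

```text
time: 4.78
ee_pos: [0.5975, 0.0101, 0.2435]
eef_rot: [0.744, 0.668, 0.002, 0.001]
ft_force: [-0.4, 0.1, -0.5]
width: 0.0133
grip_force: 8.0
[0.5975 0.0101 0.2435] t 4.78 w 0.0133 grip 8.0 F [-0.42  0.06 -0.53] ->dp,rot [ 1.677 -1.206  1.22 ] [ 0.0008 -0.0003 -0.0004]
```

```bash
python3 -m pendant '[{"dp":[0.3,-0.2,0],"rotation":[0,0,0],"jaw":0},{"dp":[0.6,-0.4,0],"rotation":[0,0,0],"jaw":0},{"dp":[0.85,-0.6,0],"rotation":[0,0,0],"jaw":0},{"dp":[0.85,-0.6,0],"rotation":[0,0,0],"jaw":0},{"dp":[0.85,-0.6,0],"rotation":[0,0,0],"jaw":0}]'
python3 -m pendant '[{"dp":[0.3,-0.2,0],"rotation":[0,0,0],"jaw":0},{"dp":[0.6,-0.4,0],"rotation":[0,0,0],"jaw":0},{"dp":[0.83,-0.6,0],"rotation":[0,0,0],"jaw":0},{"dp":[0.83,-0.6,0.2],"rotation":[0,0,0],"jaw":0},{"dp":[0.83,-0.6,0.5],"rotation":[0,0,0],"jaw":0},{"dp":[0.83,-0.6,0.8],"rotation":[0,0,0],"jaw":0},{"dp":[0.83,-0.6,0.8],"rotation":[0,0,0],"jaw":0}]'
python3 g.py .446 .28 .014 -6.1
python3 - <<'E'
from bench import camera
import numpy as np,cv2
c=camera('wrist');np.savez('w2.npz',**c);cv2.imwrite('pics/w2.png',c['image'][:,:,::-1])
E
```

```text
time: 5.4
ee_pos: [0.5205, 0.1461, 0.24]
eef_rot: [0.745, 0.668, -0.0, 0.0]
ft_force: [-0.0, -0.2, 0.2]
width: 0.0136
grip_force: 8.0
time: 6.28
ee_pos: [0.4436, 0.2776, 0.1176]
eef_rot: [0.745, 0.667, -0.003, 0.0]
ft_force: [-0.1, -0.3, 0.5]
width: 0.0134
grip_force: 8.0
[0.4436 0.2776 0.1176] t 6.28 w 0.0134 grip 8.0 F [-0.1  -0.3   0.52] ->dp,rot [0.022 0.017 0.691] [-0.0006  0.0008 -0.0007]
```

View pics/w2.png

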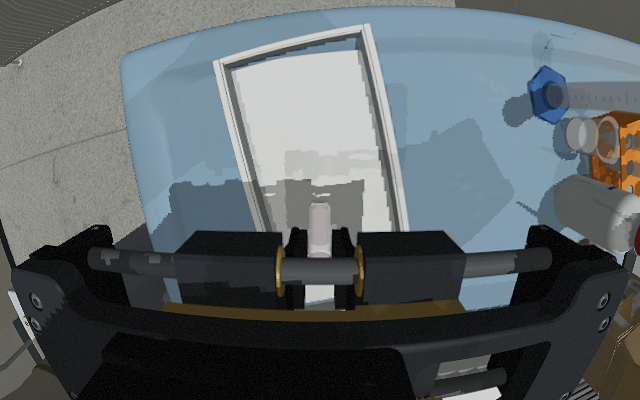

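The vial is at (319,225), held, and over the middle of the tray between its walls at about columns 265 and 405. Lowering and releasing.

```bash
python3 -m pendant '[{"dp":[0.02,0.02,0.3],"rotation":[0,0,0],"jaw":0},{"dp":[0.02,0.02,0.55],"rotation":[0,0,0],"jaw":0},{"dp":[0.02,0.02,0.68],"rotation":[0,0,0],"jaw":0},{"dp":[0.02,0.02,0.69],"rotation":[0,0,0],"jaw":0},{"dp":[0.02,0.02,0.7],"rotation":[0,0,0],"jaw":0},{"dp":[0.02,0.02,0.7],"rotation":[0,0,0],"jaw":0}]'
python3 -m pendant '[{"dp":[0,0,0],"rotation":[0,0,0],"jaw":0.25},{"dp":[0,0,0],"rotation":[0,0,0],"jaw":0.35},{"dp":[0,0,0],"rotation":[0,0,0],"jaw":0.35},{"dp":[0,0,0],"rotation":[0,0,0],"jaw":0.35}]'
python3 -m pendant '[{"dp":[0,0,-0.3],"rotation":[0,0,0],"jaw":0.35},{"dp":[0,0,-0.6],"rotation":[0,0,0],"jaw":0.35},{"dp":[0,0,-1],"rotation":[0,0,0],"jaw":0.35},{"dp":[0,0,-1],"rotation":[0,0,0],"jaw":0.35},{"dp":[0,0,-1],"rotation":[0,0,0],"jaw":0.35}]'
python3 -m pendant '[{"dp":[0,0,-0.3],"rotation":[0,0,0],"jaw":0.35},{"dp":[0,0,-0.5],"rotation":[0,0,0],"jaw":0.35},{"dp":[0,0,-0.5],"rotation":[0,0,0],"jaw":0.35}]'
python3 g.py .457 .027 .24 -5.3
python3 - <<'E'
from bench import camera
import numpy as np,cv2
c=camera('wrist');np.savez('w3.npz',**c);cv2.imwrite('pics/w3.png',c['image'][:,:,::-1])
E
```

```text
time: 7.08
ee_pos: [0.4487, 0.2836, 0.017]
eef_rot: [0.744, 0.668, 0.001, -0.0]
ft_force: [-0.2, -0.3, 0.0]
width: 0.0131
grip_force: 8.0
time: 7.58
ee_pos: [0.4478, 0.283, 0.0155]
eef_rot: [0.744, 0.668, 0.0, -0.0]
ft_force: [0.3, 0.5, -0.5]
width: 0.0301
grip_force: 0.0
time: 8.2
ee_pos: [0.4475, 0.2829, 0.1651]
eef_rot: [0.744, 0.668, -0.0, -0.0]
ft_force: [-0.5, -0.6, -0.5]
width: 0.0307
grip_force: 0.0
time: 8.57
ee_pos: [0.4482, 0.2833, 0.2411]
eef_rot: [0.744, 0.668, 0.001, 0.0]
ft_force: [0.7, -0.4, -0.5]
width: 0.0306
grip_force: 0.0
[0.4482 0.2833 0.2411] t 8.57 w 0.0306 grip 0.0 F [ 0.68 -0.41 -0.46] ->dp,rot [-1.692  0.243  0.006] [ 0.0001 -0.0002 -0.0026]
```

View pics/w3.png

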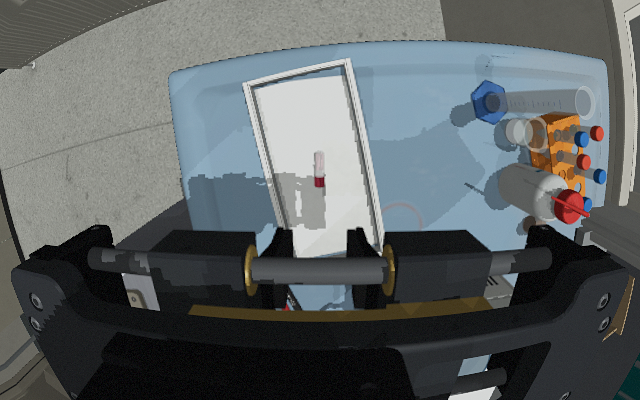

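The vial lies in the tray at (319,170), released. Now to above the handle, with wrist pictures from two places on the way.

```bash
cat > snap.py <<'E'
import sys,numpy as np,cv2
from bench import camera
n=sys.argv[1];c=camera('wrist');np.savez(n+'.npz',**c);cv2.imwrite(f'pics/{n}.png',c['image'][:,:,::-1])
E
python3 -m pendant '[{"dp":[-0.3,0.04,0],"rotation":[0,0,0],"jaw":0.3},{"dp":[-0.6,0.08,0],"rotation":[0,0,0],"jaw":0.3},{"dp":[-0.85,0.12,0],"rotation":[0,0,-0.0025],"jaw":0.3},{"dp":[-0.85,0.12,0],"rotation":[0,0,-0.0025],"jaw":0.3},{"dp":[-0.85,0.12,0],"rotation":[0,0,-0.0025],"jaw":0.3}]'
python3 snap.py w4
python3 -m pendant '[{"dp":[-0.3,0.04,0],"rotation":[0,0,0],"jaw":0.3},{"dp":[-0.6,0.08,0],"rotation":[0,0,0],"jaw":0.3},{"dp":[-0.84,0.12,0],"rotation":[0,0,0],"jaw":0.3},{"dp":[-0.84,0.12,0],"rotation":[0,0,0],"jaw":0.3},{"dp":[-0.84,0.12,0],"rotation":[0,0,0],"jaw":0.3}]'
python3 snap.py w5
python3 g.py .457 .027 .18 -5.3
python3 - <<'E'
import cv2,numpy as np
a=cv2.imread('pics/w4.png');b=cv2.imread('pics/w5.png')
cv2.imwrite('pics/w45.png',np.hstack([a[80:320,160:480],b[80:320,160:480]]).repeat(1,0))
E
```

```text
time: 9.25
ee_pos: [0.4512, 0.1548, 0.2392]
eef_rot: [0.739, 0.674, -0.001, -0.0]
ft_force: [0.2, 0.4, -1.1]
width: 0.0265
grip_force: 0.0
time: 9.93
ee_pos: [0.458, 0.0286, 0.2401]
eef_rot: [0.739, 0.674, -0.0, -0.0]
ft_force: [-0.4, -0.4, -0.1]
width: 0.0258
grip_force: 0.0
[0.458  0.0288 0.2402] t 9.97 w 0.0263 grip 0.0 F [-0.78  0.3   0.64] ->dp,rot [-0.012 -0.005  0.401] [-0.0001  0.0001  0.0003]
```

View pics/w45.png

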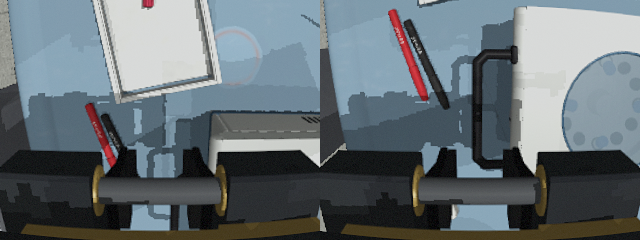

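Right half: the bar runs down column ~317, from row 135 to 243 in the full picture, and sits centred between the fingers. Measuring it.

Run:
```python
from h import *
c=load('w5');im=c['image'];t=load('top0')
for v in range(150,230,10):
    ix=np.nonzero(im[v,305:335].max(-1)<55)[0]+305
    u=(ix.min()+ix.max())/2
    o,d=fray(c,u,v);R=c['T'][:3,:3];z=c['z_map'][v,int(u)];p=o+d*z/(R[:,2]@d)
    print(v,ix.min(),ix.max(),'z115',fatz(c,u,v,.115).round(4),'depth pt',p.round(4))
print('ends',fatz(c,318,135,.115),fatz(c,318,244,.115))
# handle middle, two views: wrist bar mid vs top-view bar mid
o1,d1=fray(c,317,191);o2,d2=ray(t,220+185*.2875-.35,120+427*.28723-.35)
s=np.linalg.lstsq(np.c_[d1,-d2],o2-o1,rcond=None)[0];print(o1+d1*s[0],o2+d2*s[1])
```

```text
150 313 321 z115 [0.4602 0.0687 0.115 ] depth pt [0.4603 0.0692 0.1191]
160 313 321 z115 [0.4594 0.0594 0.115 ] depth pt [0.4594 0.06   0.1193]
170 313 321 z115 [0.4585 0.0499 0.115 ] depth pt [0.4586 0.0506 0.1189]
180 312 321 z115 [0.4571 0.0404 0.115 ] depth pt [0.4572 0.0412 0.1189]
190 312 321 z115 [0.4562 0.0308 0.115 ] depth pt [0.4563 0.0317 0.1188]
200 312 321 z115 [0.4553 0.0209 0.115 ] depth pt [0.4554 0.022  0.1189]
210 312 321 z115 [0.4544 0.0109 0.115 ] depth pt [0.4545 0.0118 0.1179]
220 312 321 z115 [0.4534 0.0007 0.115 ] depth pt [0.4535 0.0016 0.1175]
ends [0.46241818 0.08255479 0.115     ] [ 0.45249873 -0.02498033  0.115     ]
[0.45622057 0.02667031 0.1025807 ] [0.45486683 0.02656314 0.10264893]
```

Handle middle is at (0.456, 0.028, 0.114), agreeing across the views and with the stated 115 mm. Descending onto the bar.

```bash
python3 -m pendant '[{"dp":[-0.005,-0.012,0.3],"rotation":[0,0,0],"jaw":0.26},{"dp":[-0.005,-0.012,0.55],"rotation":[0,0,0],"jaw":0.26},{"dp":[-0.005,-0.012,0.75],"rotation":[0,0,0],"jaw":0.26},{"dp":[-0.005,-0.012,0.88],"rotation":[0,0,0],"jaw":0.26},{"dp":[-0.005,-0.012,0.94],"rotation":[0,0,0],"jaw":0.26},{"dp":[-0.005,-0.012,0.94],"rotation":[0,0,0],"jaw":0.26}]'
python3 -m pendant '[{"dp":[0,0,0],"rotation":[0,0,0],"jaw":0},{"dp":[0,0,0],"rotation":[0,0,0],"jaw":0},{"dp":[0,0,0],"rotation":[0,0,0],"jaw":0},{"dp":[0,0,0],"rotation":[0,0,0],"jaw":0}]' 20
python3 g.py .456 .028 .099 -5.5
```

```text
time: 10.72
ee_pos: [0.4561, 0.0272, 0.0994]
eef_rot: [0.739, 0.674, -0.0, -0.0]
ft_force: [-0.6, -0.6, 0.0]
width: 0.0227
grip_force: 0.0
time: 11.22
ee_pos: [0.4553, 0.027, 0.1]
eef_rot: [0.739, 0.674, -0.0, -0.001]
ft_force: [-7.3, 0.3, 7.4]
width: 0.0093
grip_force: 20.0
[0.4553 0.027  0.1   ] t 11.22 w 0.0093 grip 20.0 F [-7.25  0.35  7.38] ->dp,rot [0.007 0.004 0.006] [-0.0003 -0.0001  0.0005]
```

```bash
python3 - <<'E'
import numpy as np
f=lambda a:np.array([.24*(1-np.cos(a))+.01*np.sin(a),-(.24*np.sin(a)+.01*np.cos(a)-.01)])/.15
for s in(0,.4,.75):
    print(s,[(round(s+d,2),(f(s+d)-f(s)).round(3).tolist()) for d in np.arange(.05,.41,.05)])
for d in (-.02,-.04,-.08,-.12,-.16,-.18):print(.97+d,(f(.97+d)-f(.97)).round(3))
E
python3 -m pendant '[{"dp":[0,0.005,-0.08],"rotation":[0,0,0],"jaw":0},{"dp":[0,0.014,-0.16],"rotation":[0,0,0],"jaw":0},{"dp":[0,0.028,-0.238],"rotation":[0,0,0],"jaw":0},{"dp":[0,0.045,-0.316],"rotation":[0,0,0],"jaw":0},{"dp":[0,0.045,-0.316],"rotation":[0,0,0],"jaw":0}]'
```

```text
0 [(np.float64(0.05), [0.005, -0.08]), (np.float64(0.1), [0.015, -0.159]), (np.float64(0.15), [0.028, -0.238]), (np.float64(0.2), [0.045, -0.317]), (np.float64(0.25), [0.066, -0.394]), (np.float64(0.3), [0.091, -0.47]), (np.float64(0.35), [0.12, -0.545]), (np.float64(0.4), [0.152, -0.618])]
0.4 [(np.float64(0.45), [0.036, -0.072]), (np.float64(0.5), [0.076, -0.141]), (np.float64(0.55), [0.119, -0.209]), (np.float64(0.6), [0.165, -0.274]), (np.float64(0.65), [0.214, -0.337]), (np.float64(0.7), [0.267, -0.397]), (np.float64(0.75), [0.322, -0.455]), (np.float64(0.8), [0.381, -0.51])]
0.75 [(np.float64(0.8), [0.058, -0.055]), (np.float64(0.85), [0.119, -0.107]), (np.float64(0.9), [0.183, -0.155]), (np.float64(0.95), [0.249, -0.201]), (np.float64(1.0), [0.317, -0.243]), (np.float64(1.05), [0.387, -0.282]), (np.float64(1.1), [0.459, -0.317]), (np.float64(1.15), [0.533, -0.348])]
0.95 [-0.027  0.017]
0.9299999999999999 [-0.054  0.035]
0.89 [-0.106  0.072]
0.85 [-0.156  0.111]
0.8099999999999999 [-0.205  0.153]
0.79 [-0.229  0.174]
time: 11.85
ee_pos: [0.4619, 0.0263, 0.1478]
eef_rot: [0.739, 0.674, -0.001, -0.001]
ft_force: [-7.7, 3.0, -1.0]
width: 0.0095
grip_force: 20.0
```

```bash
python3 -m pendant '[{"dp":[0,0.021,-0.077],"rotation":[0,0,0],"jaw":0},{"dp":[0,0.046,-0.153],"rotation":[0,0,0],"jaw":0},{"dp":[0,0.075,-0.228],"rotation":[0,0,0],"jaw":0},{"dp":[0,0.107,-0.301],"rotation":[0,0,0],"jaw":0},{"dp":[0,0.107,-0.301],"rotation":[0,0,0],"jaw":0}]'
python3 -m pendant '[{"dp":[0,0.036,-0.072],"rotation":[0,0,0],"jaw":0},{"dp":[0,0.076,-0.141],"rotation":[0,0,0],"jaw":0},{"dp":[0,0.119,-0.209],"rotation":[0,0,0],"jaw":0},{"dp":[0,0.165,-0.274],"rotation":[0,0,0],"jaw":0},{"dp":[0,0.214,-0.337],"rotation":[0,0,0],"jaw":0},{"dp":[0,0.267,-0.397],"rotation":[0,0,0],"jaw":0},{"dp":[0,0.322,-0.455],"rotation":[0,0,0],"jaw":0},{"dp":[0,0.322,-0.455],"rotation":[0,0,0],"jaw":0}]'
python3 g.py .456 .028 .099 -5.5
```

```text
time: 12.48
ee_pos: [0.4774, 0.0248, 0.1932]
eef_rot: [0.739, 0.674, -0.001, -0.002]
ft_force: [-12.9, 1.2, 4.0]
width: 0.0089
grip_force: 20.0
time: 13.48
ee_pos: [0.5255, 0.02, 0.2633]
eef_rot: [0.739, 0.673, -0.001, -0.002]
ft_force: [-21.4, 0.9, 21.1]
width: 0.0092
grip_force: 20.0
[0.5255 0.02   0.2633] t 13.47 w 0.0092 grip 20.0 F [-21.41   0.9   21.11] ->dp,rot [ 0.008 -0.463  1.097] [-0.0005 -0.0002  0.0005]
```

Force is about 30 N radial, so I'm tracking a couple of mm inside the arc. I'll ease outward and see how it responds.

```bash
python3 -m pendant '[{"dp":[0,-0.015,-0.014],"rotation":[0,0,0],"jaw":0},{"dp":[0,-0.015,-0.014],"rotation":[0,0,0],"jaw":0},{"dp":[0,-0.015,-0.014],"rotation":[0,0,0],"jaw":0}]'; python3 snap.py w6; python3 -c "
from h import *
from bench import camera
c=camera('side');np.savez('s6.npz',**c);cv2.imwrite('pics/s6.png',cv2.resize(c['image'][90:240,220:400,::-1],(720,600),interpolation=2))"
```

```text
time: 13.85
ee_pos: [0.5247, 0.02, 0.2629]
eef_rot: [0.739, 0.673, 0.0, 0.0]
ft_force: [-1.8, -0.4, 0.2]
width: 0.0091
grip_force: 20.0
```

View pics/s6.png

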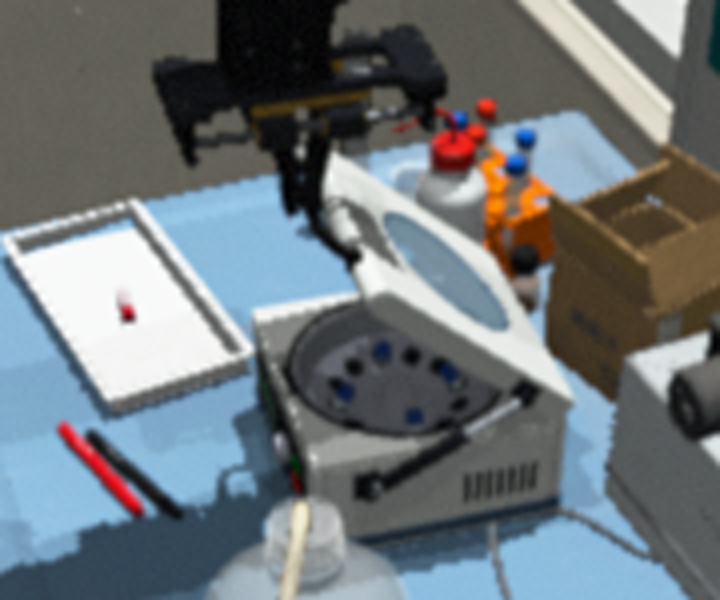

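The lid is up about 43° with the bar between the fingers, the strut visible and the vial in the tray at about (125,305). Force is now low, so on past the balance point.

```bash
python3 -m pendant '[{"dp":[0,0.058,-0.055],"rotation":[0,0,0],"jaw":0},{"dp":[0,0.119,-0.107],"rotation":[0,0,0],"jaw":0},{"dp":[0,0.183,-0.156],"rotation":[0,0,0],"jaw":0},{"dp":[0,0.251,-0.202],"rotation":[0,0,0],"jaw":0},{"dp":[0,0.292,-0.229],"rotation":[0,0,0],"jaw":0},{"dp":[0,0.292,-0.229],"rotation":[0,0,0],"jaw":0},{"dp":[0,0.292,-0.229],"rotation":[0,0,0],"jaw":0}]'
python3 - <<'E'
import numpy as np
from bench import r
p=r.read_state()['ee_pos']-[.4553,.027,.1];x=np.hypot(p[0],p[1]);print('lid',np.arctan2(.01+p[2],.24-x)-.0416)
E
```

```text
time: 14.82
ee_pos: [0.5687, 0.0156, 0.2972]
eef_rot: [0.739, 0.673, 0.0, 0.0]
ft_force: [-3.3, -3.2, 4.7]
width: 0.0093
grip_force: 20.0
lid 0.9827767657326146
```

```bash
cat > lid.py <<'E'
from h import *
from bench import camera,r
for n in('side','top'):
    c=camera(n);P=cloud(c);im=c['image'].astype(int)
    o=P-np.array([.695,.005,.105]);a=np.radians(-5.5);ox=o[...,0]*np.cos(a)+o[...,1]*np.sin(a);oy=-o[...,0]*np.sin(a)+o[...,1]*np.cos(a);oz=o[...,2]
    th=np.arctan2(oz,-ox);rad=np.hypot(ox,oz)
    m=(abs(oy)<.095)&(rad>.06)&(rad<.2)&(th>.4)&(th<1.35)&(c['z_map']>0)&(im.min(-1)>60)
    p=np.c_[ox[m],oz[m]];h,e=np.histogram(th[m],20)
    k=np.polyfit(p[:,1],p[:,0],1)
    for _ in range(8):
        d=p[:,0]-np.polyval(k,p[:,1]);q=abs(d-np.median(d))<max(.004,np.std(d)*.8);p=p[q];k=np.polyfit(p[:,1],p[:,0],1)
    print(n,len(p),'lid angle',np.arctan2(1,-k[0]),'rms',np.std(p[:,0]-np.polyval(k,p[:,1])))
E
python3 lid.py
```

```text
side 276 lid angle 0.9812831284720599 rms 0.0006235898780246421
top 923 lid angle 0.9817092973045491 rms 0.0009006763834507047
```

Both cameras give 0.981 rad, past balance. Bringing it down to about 0.79 gently.

```bash
python3 -m pendant '[{"dp":[0,-0.041,0.026],"rotation":[0,0,0],"jaw":0},{"dp":[0,-0.082,0.055],"rotation":[0,0,0],"jaw":0},{"dp":[0,-0.12,0.083],"rotation":[0,0,0],"jaw":0},{"dp":[0,-0.158,0.112],"rotation":[0,0,0],"jaw":0},{"dp":[0,-0.195,0.142],"rotation":[0,0,0],"jaw":0},{"dp":[0,-0.22,0.163],"rotation":[0,0,0],"jaw":0},{"dp":[0,-0.245,0.185],"rotation":[0,0,0],"jaw":0},{"dp":[0,-0.245,0.185],"rotation":[0,0,0],"jaw":0}]'
python3 -m pendant '[{"dp":[0,0,0],"rotation":[0,0,0],"jaw":0},{"dp":[0,0,0],"rotation":[0,0,0],"jaw":0},{"dp":[0,0,0],"rotation":[0,0,0],"jaw":0},{"dp":[0,0,0],"rotation":[0,0,0],"jaw":0}]'
python3 lid.py; python3 snap.py w7
python3 - <<'E'
from h import *
c=load('w7');from bench import camera
s=camera('top');cv2.imwrite('pics/t7.png',np.hstack([cv2.resize(s['image'][100:300,100:360,::-1],(400,308)),cv2.resize(camera('side')['image'][90:230,220:400,::-1],(396,308))]))
E
```

```text
time: 15.92
ee_pos: [0.5316, 0.0195, 0.2686]
eef_rot: [0.739, 0.674, -0.0, -0.0]
ft_force: [1.2, -4.0, -0.8]
width: 0.0088
grip_force: 20.0
time: 16.42
ee_pos: [0.532, 0.0195, 0.269]
eef_rot: [0.739, 0.674, 0.0, 0.0]
ft_force: [3.3, -3.1, -3.9]
width: 0.0091
grip_force: 20.0
side 680 lid angle 0.7897529983047643 rms 0.001071686847838065
top 1463 lid angle 0.7871170231367858 rms 0.0014280375174397484
```

View pics/t7.png

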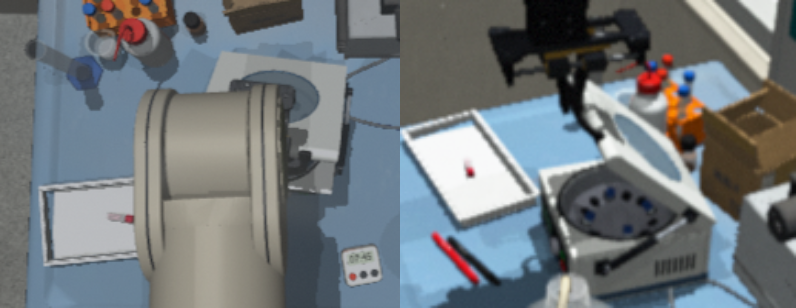

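The lid is held steady at 0.79 rad. The vial lies in the tray (right half, about (469,168)), and the pens and timer look undisturbed. Handing in.

```bash
python3 -c "from bench import r;print(r.close_job())"
```

```text
the job is handed in; nothing more can be done
None
```

The vial is in the discard tray; I raised the lid past its balance point to 0.98 rad, lowered it gently, and handed in while still gripping it at about 0.79 rad (the hand-in gave no verdict back).

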